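Lay the power modules flat in the loader tray and send the tray home

ROBOT

A 7-joint arm with a two-finger parallel gripper is mounted at the origin on the work surface. World frame = base frame: x ahead of the robot, y to its left, z up, the work surface at z = 0. Lengths are in m, angles in rad, forces in N, time in s.
With the tool pointing down it reaches from about 0.4 to 0.9 m from the base axis. Payload 5.5 kg.
Tool frame: the origin (TCP) lies between the finger pads; the fingertips stand 17 mm ahead of it and the grasp point (between the pads) lies 2 mm behind it; z points along the fingers, y is the line along which they close (so a half turn about z gives the same grasp; the last joint's range is limited). The gripper opens to 92 mm and grips with 3 to 60 N. Pads are 19 mm wide; open, the fingers measure 130 mm over their backs; the gripper's body (75 mm by 190 mm) begins 47 mm behind the grasp point.
Start: joints at [-1.052, 0.501, -0.427, 1.55, 0.221, 1.138, -0.21], TCP at [0.164, 0.629, 0.244] pointing down, gripper open.
Joint ranges: [-2.88, 2.88], [-0.31, 2.03], [-1.54, 1.56], [0.2, 2.42], [-1.41, 4.55], [0.19, 2.02], [-2.57, 2.57]. Speed limits (rad/s): [2.57, 2.57, 3.14, 3.14, 3.14, 3.14, 3.14].

INTERFACE

Orientations are given as a 3x3 rotation matrix whose columns are the frame's x, y, z axes.
In Python, from cell import robot gives the robot as it stands. Calls block until the motion is done:
- robot.reach(position, orientation): joint-space move of the TCP to a pose.
- robot.servo_line(position, frame=None, feed=0.15, guard=None): straight line of the TCP; frame=None keeps the orientation; feed is the mean speed in m/s. With guard (N) it stops when the force on the tool has changed by that much, and returns True; else False.
- robot.movej(angles): joint-space move.
- robot.set_gripper(opening, squeeze=None): opening from 0.0 (shut) to 1.0 (fully open); squeeze is the grip in N (None keeps the last); returns when the fingers have stopped.
- robot.dwell(seconds).
- robot.ik(position, orientation): joint angles nearest the present ones, or None.
- robot.observe(): the state.
- robot.get_image(name): name is "side" or "top" or "wrist"; returns a dict with "pixels" (384x512x3 uint8, blue, green, red), "K" (3x3 intrinsics, pixels), "R" (3x3) and "t" (3): a world point X has camera coordinates R X + t; the wrist camera has in their place "T_tool_cam" (4x4, takes a point from camera to tool coordinates, whose origin is the TCP and whose axes are the flange's). Camera axes: x right, y down, z forward; pixel columns grow to the right and rows downward; lengths in m; the calibration is good to about 2 mm. A picture is of the moment at which its call begins: read the wrist's pose just before it. There is no depth.
A pose or a line that the arm cannot do raises robot.PlanningError and nothing moves.
- robot.hand_in(): hands the job in; it is judged then, once.
Trained networks look in the newest picture that a camera, given by its name, has taken for a name from the list of things; names that differ only in an ending like _2 or _b are one class to them, and where a whole thing is asked for, a point or a joint stands for the part that bears it (a point fixed in the world has none). Each returns a list of dicts, best first, with "confidence" (0 to 1); they miss things now and then, are a little off and sometimes report something else, mostly with a low value. They report only what shows in the picture. A call takes as long as a camera call.
- robot.boxes_of(camera, thing): "centre" ([column, row] in pixels, amid what is visible of it).
- robot.mark_of(camera, thing): "centre" ([column, row] in pixels: a listed point, or the origin of a listed thing).
The state is a dict: "time": time; "joint_pos": joint angles; "joint_vel": joint speeds; "effort": joint torques, N m; "tcp_pos": TCP position; "tcp_rot": TCP orientation; "force": force on the tool from outside, world axes, zero at the start; "torque": the same for the moment, N m; "width": opening from 0.0 (shut) to 1.0 (fully open); "gripper_force": force on a finger pad.
Only numpy, scipy, OpenCV 4.12 (cv2) and the standard library are available. Lean on these libraries where they do the work, as an engineer would, in place of code of your own. Each camera call takes 0.05 s, during which the arm holds its last target. There are 200 camera calls.

TASK

In the blue loader tray, one power module already lies properly on its flat metal base with its brass pins up, but two others were left standing on end. Tip each of those two over so that it also lies in the tray on its metal base with its pins up; then push the tray (it has an orange push plate) along its slide until it is fully home against the yellow end stop. Leave the reels and the other things on the bench alone.

Things in the scene. Friction and masses are not known exactly. Their poses are not given: they have to be found in the camera images.
- module_a: A power module, 75 x 46 x 28 mm, 0.2 kg: broad front black, with label and 2 rows of brass pins 7 mm out (30 mm free between); broad back a flat aluminium base. Stands on end in a lane, faces towards the lane's ends; modules a and b face contrary ways, lanes vary. Origin: centre of standing end; z along its length; x out of the pin face (front at +14, base at -14 mm). Tilted 25 deg it topples.
- module_a_mid (a point): Middle of module_a's length: on its z axis, 37.5 mm from its origin; same axes as module_a.
- module_b: A power module, 75 x 46 x 28 mm, 0.2 kg: broad front black, with label and 2 rows of brass pins 7 mm out (30 mm free between); broad back a flat aluminium base. Stands on end in a lane, faces towards the lane's ends; modules a and b face contrary ways, lanes vary. Origin: centre of standing end; z along its length; x out of the pin face (front at +14, base at -14 mm). Tilted 25 deg it topples.
- module_b_mid (a point): Middle of module_b's length: on its z axis, 37.5 mm from its origin; same axes as module_b.
- module_done: A third, identical module that already lies properly in the tray lane farthest from the robot, base plate down, pins up. Origin: centre of its base plate's underside; z up out of the pin face, x along its length.
- tray_floor (a point): Blue tray with 3 lanes on a slide; this point: centre of the lane floor, 30 mm above the table. y along lanes and slide, away from the yellow stop; x across, away from the robot; z up. Lanes 224 mm long (y -112..112), 56 wide, centred at x = -60, 0, 60 mm; dividers 12 mm high, outer walls 19 mm. A module in mid-lane has room to fall either way; lying right, its pins (its x axis) point up.
- push_plate (a point): Orange upright plate at the tray's end away from the yellow stop, 80 mm wide (tray x), 8 mm thick, top 54 mm above the lane floor. This point: on its outer face (the one to push, looking along tray +y), mid-width, 124 mm from tray_floor along y and 40 mm above the lane floor. Axes as tray_floor.
- tray (a joint): Travel of the tray along its slide, m: grows as the tray is pushed towards the yellow end stop (the tray's -y direction, to the robot's right); 0.10 is fully home against the stop, where it can go no farther. Friction about 3 N and light damping (15 N per m/s); it stays where it is left. At the start 0.
- loader: Fixed slide bed on the table, 170 mm wide, 360 mm long, 18 mm high, two aluminium rails along its y axis and a yellow end-stop bar 50 mm high with two rubber bumpers at its -y end. Origin at the centre of its underside; axes parallel to the tray's.
- spare_reel: White component reel lying flat beyond the loader on the left, 180 mm across, 13 mm high; origin at the centre of its underside. Leave alone.
- blue_reel: Large blue component reel lying on the robot's left, 330 mm across, 16 mm high, three white 180 mm reels stacked on it (top at 55 mm); origin at the centre of its underside. Leave alone.
- white_reel2: Topmost of the three white reels on the blue reel, 180 mm across, 13 mm high; origin at the centre of its underside. Leave alone.
- black_case: Flat black plastic case, 100 x 150 x 30 mm, on the robot's right; origin at the centre of its underside. Leave alone.
- screwdriver: Screwdriver lying on the table on the robot's right; leave alone.

How it is judged:
By the outcome, as a careful person would: the job done as asked, in the order asked, and still so for the second after the job is handed in, with the robot touching nothing.
It also fails if it takes over 48 s, if anything falls off the work surface, if the arm or the gripper's body presses on something with over 40 N, if the wrist force passes 120 N, or if a joint passes its speed limit or range.

## Working session

There is one attempt and no reset: what is moved stays moved. The work goes in short steps, each a Python script; the robot and the scene stay as the last script left them, time stands still between calls to the robot, and variables do not carry over. Pictures are saved under pics/ and viewed, at most 10 in all, crops included, and the job is handed in when it is done.

```bash
mkdir -p pics; ls
cat > h.py <<'E'
import numpy as np, cv2
from cell import robot
def mk(cam,thing): return [(np.round(d["centre"],1).tolist(),round(d["confidence"],2)) for d in robot.mark_of(cam,thing)]
def bx(cam,thing): return [(np.round(d["centre"],1).tolist(),round(d["confidence"],2)) for d in robot.boxes_of(cam,thing)]
def onz(im,px,z):
    R,t=np.array(im["R"]),np.array(im["t"]); d=R.T@np.linalg.solve(im["K"],[px[0],px[1],1]); c=-R.T@t
    return c+d*(z-c[2])/d[2]
def tri(ims,pxs):
    P=[np.array(i["K"])@np.c_[i["R"],i["t"]] for i in ims]
    X=cv2.triangulatePoints(P[0],P[1],np.array(pxs[0],float),np.array(pxs[1],float)).ravel(); return X[:3]/X[3]
E
python3 - <<'E'
from h import *
I={}
for c in("top","side"):
    I[c]=robot.get_image(c); cv2.imwrite(f"pics/{c}0.png",I[c]["pixels"])
    print(c,-np.array(I[c]["R"]).T@I[c]["t"])
    for n in("module_a","module_a_mid","module_b_mid","module_done","tray_floor","push_plate","loader"): print(n,mk(c,n))
cv2.imwrite("pics/both0.png",cv2.resize(np.vstack([I["top"]["pixels"],I["side"]["pixels"]]),(400,600)))
print(robot.observe())
E
```

```text
pics
top [0.3643613  0.01366849 1.08197506]
module_a [([244.0, 191.9], 0.8), ([236.0, 212.7], 0.71), ([399.2, 171.0], 0.29)]
module_a_mid [([243.0, 188.7], 0.63)]
module_b_mid [([239.6, 211.6], 0.58)]
module_done []
tray_floor [([238.9, 194.8], 0.71)]
push_plate [([198.7, 190.0], 0.63)]
loader []
side [ 0.06509689 -0.69988377  1.04298358]
module_a [([236.9, 206.6], 0.67), ([251.6, 198.9], 0.61), ([231.4, 177.2], 0.32)]
module_a_mid [([250.7, 192.9], 0.78)]
module_b_mid [([236.0, 196.1], 0.62), ([266.9, 189.2], 0.16)]
module_done [([266.8, 189.8], 0.61)]
tray_floor [([252.5, 200.5], 0.88)]
push_plate []
loader [([260.5, 214.4], 0.71)]
{'time': 0.8, 'joint_pos': array([-1.05177985,  0.5008693 , -0.42696831,  1.55044854,  0.22078241,
        1.1382702 , -0.21029818]), 'joint_vel': array([ 0.00104752,  0.00059839, -0.00048044,  0.00079516,  0.00113074,
       -0.00057671,  0.0008152 ]), 'effort': array([ 4.29430002e-04, -5.66375184e+01, -5.80936119e+00, -2.79494333e+01,
       -6.66027982e-02,  2.06273154e-02,  2.39436775e-05]), 'tcp_pos': array([0.16444507, 0.62883887, 0.24372488]), 'tcp_rot': array([[-9.67458371e-01,  2.53030235e-01, -2.32855893e-05],
       [ 2.53030234e-01,  9.67458371e-01,  2.72210832e-05],
       [ 2.94155953e-05,  2.04433067e-05, -9.99999999e-01]]), 'force': array([-0.24700699, -0.59163249, -0.879056  ]), 'torque': array([-0.02795229, -0.0351266 , -0.00672039]), 'gripper_force': 0.0, 'width': 0.9953935069394251}
```

Run:
```python
from h import *
a=cv2.imread("pics/top0.png"); b=cv2.imread("pics/side0.png")
A=cv2.resize(a[130:260,150:320],None,fx=2.3,fy=2.3,interpolation=2);B=cv2.resize(b[130:260,170:340],None,fx=2.3,fy=2.3,interpolation=2)
s=cv2.resize(np.hstack([a,b]),(A.shape[1]*2,293))
cv2.imwrite("pics/v0.png",np.vstack([np.hstack([A,B]),s])); print(np.vstack([np.hstack([A,B]),s]).shape)
```

```text
(592, 782, 3)
```

View pics/v0.png

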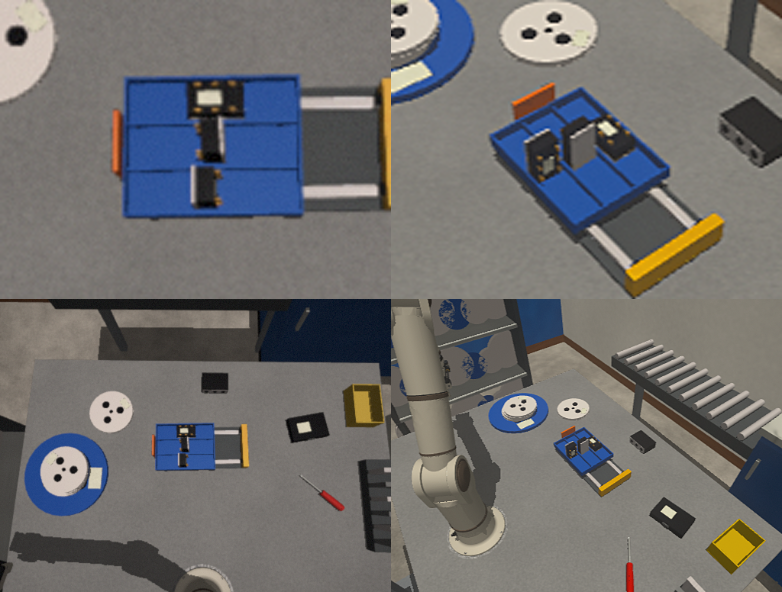

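Top view: the near-lane module (≈239,212) has its bright base towards +y (left) and pins towards −y, so it must fall to +y. The mid-lane module (≈243,190) has its pins towards +y and base towards −y, so it must fall to −y. The side view agrees. The orange plate is at the left end and the yellow stop on the right.

Run:
```python
from h import *
t=robot.get_image("top"); s=robot.get_image("side")
print("floor tri",tri([t,s],[(238.9,194.8),(252.5,200.5)]),onz(t,(238.9,194.8),.03),onz(s,(252.5,200.5),.03))
print("A mid(mid lane)",tri([t,s],[(243,188.7),(250.7,192.9)]),onz(t,(243,188.7),.0675),onz(s,(250.7,192.9),.0675))
print("B mid(near)",tri([t,s],[(239.6,211.6),(236,196.1)]),onz(t,(239.6,211.6),.0675),onz(s,(236,196.1),.0675))
print("orig near",onz(t,(236,212.7),.03),onz(s,(236.9,206.6),.03)," mid",onz(t,(244,191.9),.03),onz(s,(251.6,198.9),.03))
print("plate",onz(t,(198.7,190),.07),"done",onz(s,(266.8,189.8),.03))
# tray edges in the top view (tray corners at wall top z .049)
m=cv2.inRange(t["pixels"][150:240,185:290],(90,30,0),(255,110,70)); 
m=cv2.morphologyEx(m,cv2.MORPH_CLOSE,np.ones((9,9)))
c=max(cv2.findContours(m,0,2)[0],key=cv2.contourArea); r=cv2.minAreaRect(c)
P=cv2.boxPoints(r)+[185,150]
for p in P: print(p,onz(t,p,.049))
for n in("blue_reel","spare_reel"): print(n,[onz(t,p,0).round(3) for p,_ in mk("top",n)])
```

```text
floor tri [0.56791419 0.08707212 0.00366498] [0.55737778 0.08759897 0.03      ] [0.56031762 0.06556096 0.03      ]
A mid(mid lane) [0.56568814 0.07566962 0.06024072] [0.56887605 0.0734145  0.0675    ] [0.55765158 0.07103566 0.0675    ]
B mid(near) [0.5006162  0.08036594 0.07882775] [0.50100552 0.08159356 0.0675    ] [0.50679008 0.08918934 0.0675    ]
orig near [0.50256217 0.09484031 0.03      ] [0.49833721 0.0746011  0.03      ]  mid [0.5665626  0.07233669 0.03      ] [0.56215701 0.07397506 0.03      ]
plate [0.5626084  0.20301569 0.07      ] done [0.63408646 0.07802252 0.03      ]
[203. 163.] [0.65039657 0.19791878 0.049     ]
[282. 163.] [ 0.65367784 -0.04164835  0.049     ]
[282. 223.] [ 0.47171726 -0.04240457  0.049     ]
[203. 223.] [0.46812985 0.18950526 0.049     ]
blue_reel []
spare_reel [array([0.714, 0.395, 0.   ])]
```

Run:
```python
from h import *
R0=np.array([[-1,0,0],[0,1,0],[0,0,-1.]])
robot.servo_line([.164,.629,.33],feed=.3)
robot.reach([.50,.08,.36],R0)
o=robot.observe(); w=robot.get_image("wrist"); cv2.imwrite("pics/w1.png",w["pixels"])
T=np.eye(4);T[:3,:3]=o["tcp_rot"];T[:3,3]=o["tcp_pos"];C=T@np.array(w["T_tool_cam"])
R=C[:3,:3].T; im=dict(K=w["K"],R=R,t=-R@C[:3,3]); np.savez("w1.npz",**im)
print(o["time"],o["tcp_pos"],o["joint_pos"],C[:3,3])
for n,z in(("module_a_mid",.0675),("module_a",.03),("tray_floor",.03),("push_plate",.07),("module_done",.03)):
    print(n,[(p,c,onz(im,p,z).round(4)) for p,c in mk("wrist",n)])
```

```text
3.7417 [0.49992023 0.08110347 0.35986902] [-0.1844551   0.11405942 -0.03194286  1.76383949  0.003422    1.26393326
  1.35519471] [0.43347605 0.08079045 0.50116323]
module_a_mid [([247.1, 200.0], 0.7, array([0.5605, 0.0731, 0.0675]))]
module_a [([251.6, 159.8], 0.97, array([0.5028, 0.08  , 0.03  ])), ([246.2, 193.1], 0.58, array([0.5594, 0.0709, 0.03  ]))]
tray_floor [([252.0, 192.6], 0.61, array([0.5585, 0.0807, 0.03  ]))]
push_plate [([328.3, 193.8], 0.73, array([0.5495, 0.1989, 0.07  ]))]
module_done [([248.3, 226.3], 0.84, array([0.6192, 0.0744, 0.03  ])), ([254.3, 161.1], 0.73, array([0.5049, 0.0844, 0.03  ])), ([253.0, 163.4], 0.59, array([0.5087, 0.0823, 0.03  ]))]
```

View pics/w1.png

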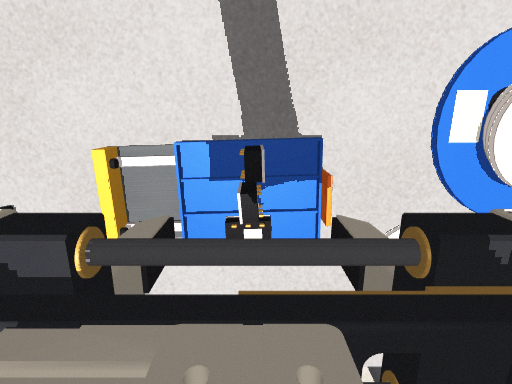

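The wrist picture shows the near module (≈252,163) with its pins on the −y side and the middle one (≈248,198) with its pins on the +y side, confirming the directions. The tray's near wall runs from (178,142) to (322,136), so there is a small yaw.

Run:
```python
from h import *
im=dict(np.load("w1.npz")); a=cv2.imread("pics/w1.png").astype(int)
hsv=cv2.cvtColor(a.astype(np.uint8),cv2.COLOR_BGR2HSV)
blue=cv2.inRange(hsv,(105,150,60),(125,255,255))
def fit(L):
    P=np.array(L,float); 
    W=np.array([onz(im,p,.049) for p in P])[:,:2]; return W
near=fit([(c,np.argmax(blue[120:,c]>0)+120) for c in list(range(184,238,2))+list(range(268,318,2))])
p=np.polyfit(near[:,1],near[:,0],1); print("near wall outer x=",p, np.std(near[:,0]-np.polyval(p,near[:,1])))
right=fit([(400-np.argmax(blue[r,:400][::-1]>0)-1,r) for r in range(140,166,2)])
left=fit([(np.argmax(blue[r]>0),r) for r in range(150,200,3)])
for n,e in(("right",right),("left",left)): print(n,np.polyfit(e[:,0],e[:,1],1),e.mean(0))
for n,q in (("nb",(252,146)),("ntop",(264,146)),):print(n,onz(im,q,.105))
```

```text
near wall outer x= [-0.02979135  0.47073248] 0.0004069188159339222
right [0.00661391 0.18599423] [0.48751725 0.18921862]
left [ 0.03019546 -0.05527489] [ 0.52335813 -0.03947185]
nb [0.47282239 0.08060497 0.105     ]
ntop [0.47278098 0.09697695 0.105     ]
```

Run:
```python
import cv2
a=cv2.imread("pics/w1.png")[130:245,170:340]; cv2.imwrite("pics/w1c.png",cv2.resize(a,None,fx=4.5,fy=4.5,interpolation=cv2.INTER_CUBIC))
```

```text
(no output)
```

View pics/w1c.png

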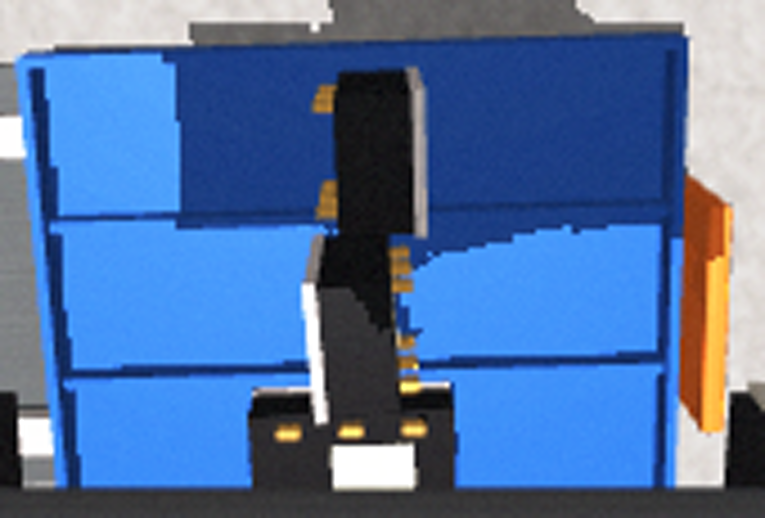

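The crop shows the top end of the near module (crop ≈340–420 × 72–235) and of the middle module (≈320–395 × 235–415). Two pin rows sit at the sides of each face, with free space between them.

Run:
```python
from h import *
im=dict(np.load("w1.npz"))
for n,c in(("near",[(338,72),(416,70),(338,235),(420,235)]),("mid",[(320,238),(388,238),(327,420),(397,415)])):
    W=np.array([onz(im,(x/4.5+170,y/4.5+130),.105) for x,y in c])[:,:2]; print(n,W.round(4).tolist(),W.mean(0))
u=np.array([-.03,1]);
```

```text
near [[0.4728, 0.0712], [0.4722, 0.0948], [0.5235, 0.071], [0.5234, 0.0967]] [0.49799503 0.08343611]
mid [[0.5245, 0.0654], [0.5244, 0.0867], [0.585, 0.0672], [0.5833, 0.0899]] [0.55430838 0.07729966]
```

```bash
cat >> h.py <<'E'
th=.03; RT=np.array([[-np.cos(th),-np.sin(th),0],[-np.sin(th),np.cos(th),0],[0,0,-1.]])
def crop():
    a=robot.get_image("side")["pixels"][130:260,170:340]; b=robot.get_image("top")["pixels"][130:260,150:320]
    return cv2.resize(np.hstack([a,b]),None,fx=2.2,fy=2.2,interpolation=2)
def lane(y,x0,z): return [x0-.03*(y-.0745),y,z]
E
python3 - <<'E'
from h import *
robot.set_gripper(0.0,10)
robot.reach(lane(.02,.500,.20),RT)
robot.servo_line(lane(.02,.500,.107),feed=.15)
f0=robot.observe()["force"]
V=[]
for y in(.07,.095):
    print(robot.servo_line(lane(y,.500,.107),feed=.05,guard=8), robot.observe()["force"]-f0)
    V.append(crop())
print(robot.observe()["time"],robot.observe()["tcp_pos"],robot.observe()["width"])
cv2.imwrite("pics/p1.png",np.vstack(V))
E
```

```text
False [-0.65997841  0.20291245 -0.53853694]
False [-0.5030227   0.14692995 -0.83489554]
8.9583 [0.49938238 0.09465303 0.10697413] 0.006036234618622484
```

View pics/p1.png

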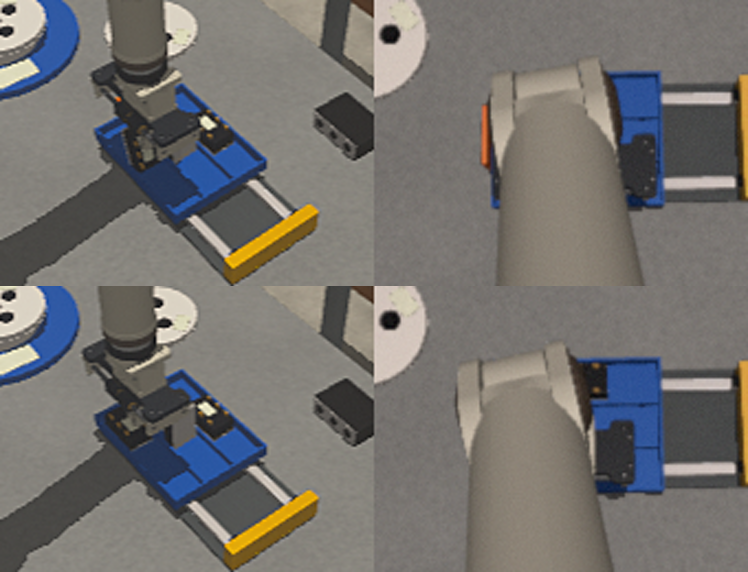

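In the lower picture the near module has gone over and lies low in its lane at about (130,430). Next is the middle one, mirrored.

Run:
```python
from h import *
robot.servo_line(lane(.095,.500,.19),feed=.25)
robot.servo_line(lane(.14,.560,.19),feed=.25)
robot.servo_line(lane(.14,.560,.107),feed=.15)
for y in(.085,.060):
    print(robot.servo_line(lane(y,.560,.107),feed=.05,guard=8))
robot.servo_line(lane(.060,.560,.19),feed=.25)
robot.servo_line([.50,.27,.25],feed=.3)
v=crop(); print(robot.observe()["time"],robot.observe()["force"])
cv2.imwrite("pics/p2.png",v)
for c in("side","top"):print(c,mk(c,"push_plate"),mk(c,"tray_floor"))
```

```text
False
False
13.975 [-0.55781148  0.69718809  0.98324096]
side [([229.5, 172.2], 0.65), ([166.8, 140.2], 0.34)] [([254.1, 201.4], 0.76)]
top [([198.6, 192.1], 0.85), ([398.9, 170.9], 0.42)] [([239.0, 190.4], 0.98)]
```

View pics/p2.png

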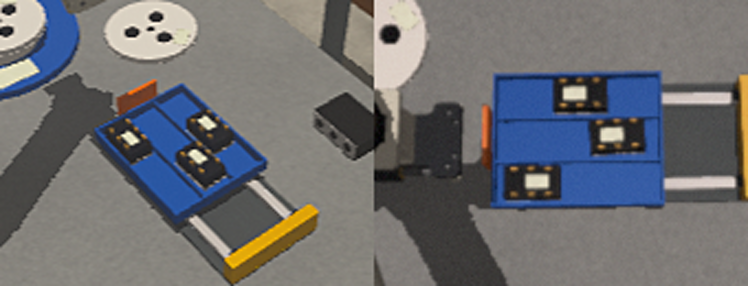

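All three modules lie flat with labels and pins up, in both views (top crop ≈(580,94), (617,136), (532,182)). Now I'll push the tray.

Run:
```python
from h import *
robot.servo_line(lane(.255,.560,.20),RT,feed=.25)
robot.servo_line(lane(.255,.560,.065),feed=.2)
print(robot.servo_line(lane(.135,.560,.065),feed=.08,guard=25),robot.observe()["tcp_pos"],robot.observe()["force"])
print(robot.servo_line(lane(.085,.560,.065),feed=.03,guard=15),robot.observe()["tcp_pos"],robot.observe()["force"])
robot.dwell(.2); print(robot.observe()["force"])
p=robot.observe()["tcp_pos"]
robot.servo_line(lane(p[1]+.06,.560,.065),feed=.12)
robot.servo_line(lane(p[1]+.06,.560,.2),feed=.25)
robot.servo_line([.48,.30,.25],feed=.3)
cv2.imwrite("pics/p3.png",crop()); print(robot.observe()["time"])
```

```text
False [0.5580489  0.1344347  0.06489072] [-0.48263327 -0.21415746 -0.28671935]
True [0.55820615 0.11892339 0.06465636] [1.18695224 1.09230325 1.68876081]
[-0.44736521  0.28654294 -0.15308551]
20.2
```

View pics/p3.png

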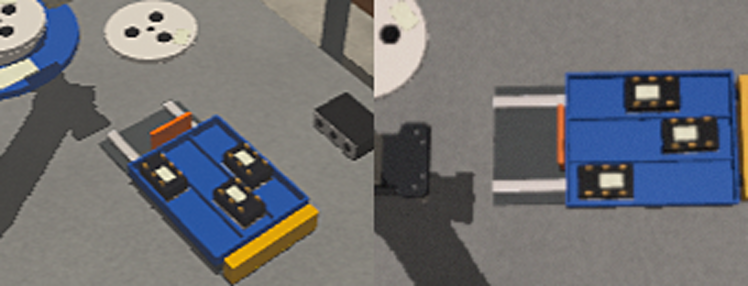

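The tray looks nearly against the stop (top crop edge moved 495→567, about 99 mm). But the force after the guard trip reads about 0, so it may have rebounded. I'll press again, slowly.

Run:
```python
from h import *
robot.servo_line(lane(.18,.560,.20),RT,feed=.25)
robot.servo_line(lane(.18,.560,.065),feed=.2)
robot.servo_line(lane(.130,.560,.065),feed=.1,guard=20); f0=robot.observe()["force"]
for y in np.arange(.126,.099,-.002):
    g=robot.servo_line(lane(y,.560,.065),feed=.02,guard=20); o=robot.observe()
    print(round(y,3),g,o["tcp_pos"][1].round(4),(o["force"]-f0).round(1))
    if g or o["force"][1]-f0[1]>12: break
robot.dwell(.3); o=robot.observe(); print(o["tcp_pos"][1],o["force"]-f0)
robot.servo_line(lane(.18,.560,.065),feed=.08)
robot.servo_line(lane(.18,.560,.2),feed=.25)
robot.servo_line([.48,.30,.25],feed=.3)
a=robot.get_image("top")["pixels"][130:260,150:320]; s=robot.get_image("side")["pixels"][150:270,200:340]
cv2.imwrite("pics/p4.png",np.hstack([cv2.resize(a,(420,320),interpolation=2),cv2.resize(s,(373,320),interpolation=2)])); print(robot.observe()["time"])
```

```text
0.126 False 0.1263 [-0.6 -0.3 -0.7]
0.124 False 0.1239 [-0.6 -0.7 -1. ]
0.122 False 0.1217 [ 0.1 -0.8  0.5]
0.12 False 0.1197 [-0.3 -0.3 -0.8]
0.118 False 0.1188 [-0.8  2.6 -0.6]
0.116 False 0.1188 [-0.5  6.5 -1.4]
0.114 False 0.1187 [-1.5 10.  -1.3]
0.112 False 0.1187 [-0.6 14.  -2.9]
0.11867574831106077 [-1.24928016 13.972891   -2.75070878]
27.2667
```

View pics/p4.png

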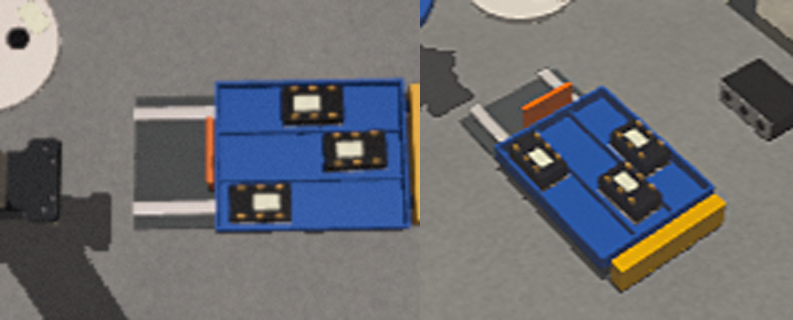

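The tray stays firm at y = 0.1187 under 14 N, so it is hard against the stop. The picture shows it home with all three modules pins up.

```bash
python3 -c "
from h import *
print(robot.hand_in())"
```

```text
the job is handed in; nothing more can be done
None
```

Both standing modules now lie on their metal bases with pins up, the tray is fully home against the yellow stop, and the job was handed in at about 27 s.

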